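Set up the drop-front writing flap at the packing bench

ROBOT

A 6-joint arm with a two-finger parallel gripper is mounted at the origin on the work surface. World frame = base frame: x ahead of the robot, y to its left, z up, the work surface at z = 0. Lengths are in m, angles in rad, forces in N, time in s.
With the tool pointing down it reaches from about 0.35 to 0.975 m from the base axis. Payload 4.9 kg.
Tool frame: the origin (TCP) lies at the very end of the fingers, on their centre line; the grasp point (between the pads) lies manip.grip_point_offset behind it (manip.grip_point_offset is the distance from the TCP to the grasp point, in m); z points along the fingers, y is the line along which they close (so a half turn about z gives the same grasp; the last joint's range is limited). The gripper opens to 85 mm and grips with 20 to 120 N. Pads are 22 mm wide; open, the fingers measure 114 mm over their backs; the gripper's body (76 mm by 85 mm) begins 54 mm behind the grasp point. The pads swing forward as they close: fully open they stand 13 mm farther back than shut.
Start: joints at [-1.235, 0.053, 1.613, -0, 1.476, -0.119], TCP at [0.275, -0.561, 0.231] pointing down, gripper open.
Joint ranges: [-3.01, 3.01], [-1.01, 2.22], [0.06, 2.58], [-1.02, 4.17], [0.09, 2.62], [-3.14, 3.14]. Speed limits (rad/s): [2.57, 2.57, 3.14, 3.14, 3.14, 3.14].

INTERFACE

Orientations are given as a unit quaternion [w, x, y, z].
In Python, from plant import manip gives the robot as it stands.
- The arm moves only by the shell command python3 -m crank 'ROWS' [OPENING]. ROWS is JSON, a list of rows, each an object of numbers: "x", "y", "z": the shift along the tool's x, y, z in cm; "turn": the turn about the tool's z in rad. In form: [{"x": .., "y": .., "z": .., "turn": ..}, ...]. A call has 1 to 5 rows; each row shifts and turns the commanded pose from where the row before left it, along the tool's axes as they then stand; what a row does not reach is not made up. A row lasts 1/10 s, in which the tool goes at most 50 mm and 8.59 degrees, less where a joint would pass 70% of its speed; a pose out of reach is approached as far as the arm can. A call with a gripper value outside its range is refused whole. OPENING is the opening in per cent of the stroke, from 0 (shut) to 100 (fully open), set as the call begins (- or left out, the last holds). The fingers move at their own pace and stop on an object; the grip force is fixed at half the most. Time passes only in rows, so rows that do not move let the fingers close. It gives the time, the measured TCP pose, the force, the opening and the grip force at its end, in the units of the state.
- manip.state(): the state, without advancing time (a new reading comes with each control period).
- manip.grab_frame(name): name is "scene" or "top" or "wrist"; returns (picture, depth): 480x640x3 uint8, red, green, blue; 480x640 float32, m along the optical axis (not along the pixel's ray), 0 where there is no reading.
- manip.camera_model(name): a dict with "mtx" (3x3 intrinsics, pixels), "world_to_cam" (4x4, takes a point from world to camera coordinates). Camera axes: x right, y down, z forward; pixel columns grow to the right and rows downward; lengths in m; the calibration is good to about 2 mm. A picture is of the moment at which its call begins: read the wrist's pose just before it. camera_model takes no time and is no camera call; for the wrist camera it gives the pose at the moment of the call.
- manip.job_done(): hands the job in; it is judged then, once.
The state is a dict: "time": time; "joint_pos": joint angles; "joint_vel": joint speeds; "joint_efforts": joint torques, N m; "tool_pos": TCP position; "tool_rot": TCP orientation; "contact_force": force on the tool from outside, world axes, zero at the start; "ft_torque": the same for the moment, N m; "gripper_width": opening from 0.0 (shut) to 1.0 (fully open); "grasp_force": force on a finger pad.
Only numpy, scipy, OpenCV 4.12 (cv2) and the standard library are available. Lean on these libraries where they do the work, as an engineer would, in place of code of your own. Each camera call takes 0.05 s, during which the arm holds its last target. There are 200 camera calls.

TASK

Set up the packing console for writing: pull both wooden slide-out supports fully out to their stops while the flap is still up, then take the flap by its bar and lower it gently, under control all the way, until it rests on the rubber buffers of the supports. Feel for the moment it lands: don't let it drop the last bit or press it down hard. Don't disturb the parcel on the console or the other things on the bench, and let go at the end.

Things in the scene. Friction and masses are not known exactly. Their poses are not given: they have to be found in the camera images.
- console: Fixed grey bench-top console, 220 mm deep, 300 mm wide, 255 mm high, with a flap closing its front. Origin on the bench (z = 0) under the middle of the flap's hinge line; its x axis points into the console, away from the user, its y axis along the hinge line, z up. The front of its plinth is 6 mm in front of the origin (-x side).
- flap_hinge (a point): Middle of the flap's horizontal hinge line, 105 mm above the bench; the hinge line runs along the console's y axis. Axes as the console's.
- flap (a joint): Drop-front flap: grey board 290 mm wide, 12 mm thick, reaching 8 to 158 mm from the hinge line (in its mid-plane), 0.55 kg. In rad: 0 = closed, leaning 0.25 back from vertical; grows as its top comes forward (console -x) and down; 1.821 = level. It lands between 1.72 and 1.92, as the buffers are set; unsupported it falls on to 2.4. A free fall of over 2 mm at the bar is a drop.
- flap_bar (a point): Middle of the round steel pull bar, 12 mm thick, 130 mm long along console y, standing clear of the flap's free edge: its axis is in the flap's mid-plane, 193 mm from the hinge line, 35 mm beyond the edge, on a 12 mm round leg at each end. It can turn in a light hold. Over 10 N down on it once landed is pressing hard. Site z points from hinge to bar, y along the bar.
- support_left (a joint): Left slide-out support (console +y side), a wooden bar 26 mm wide, 20 mm high, middle 110 mm to the console's +y side, top 87 mm above the bench. On it, 14 mm behind its front end, a black rubber buffer 20 mm across, screwed to an unknown height of 4 to 20 mm (each its own), on which the flap lands. In m: 0 = in, grows as it is pulled out along console -x; stop at 0.090. Friction 4 N.
- support_right (a joint): Right slide-out support, the same, 110 mm to the console's -y side, with a rubber buffer of its own. Value in m as for the left one.
- support_left_pull (a point): Grip point of the left support: a wooden tab 14 mm wide (console y), 18 mm high, standing 60 mm out of the support's front end (flush with the plinth front when pushed in). The point is at the tab's mid-height, 77 mm above the bench, 45 mm out from that front end. The flap leans back above it: there is room from above, little to spare when the flap is ajar. Axes as the console's.
- support_right_pull (a point): Grip point of the right support's tab (console -y side), the same in size and heights.
- parcel: Loose cardboard parcel 70 x 130 x 45 mm (x, y, z) on top of the console, towards its back: leave alone. Origin at the centre of its underside.
- tape_roll: Loose roll of brown tape lying flat on the bench in front of the console, 104 mm across, 48 mm high: leave alone. Origin at the centre of its underside.
- stapler: Loose stapler 130 x 34 x 41 mm on the bench before the console: leave alone. Origin at the centre of its underside, long along its x.
- spray: Loose white bottle 70 mm across, 190 mm high, at the side: leave alone. Origin at the centre of its underside.
- carton: Loose small carton 140 x 100 x 80 mm at the side: leave alone. Origin at the centre of its underside.
- mug: Loose white cup 80 mm across, 95 mm high, at the side: leave alone. Origin at the centre of its underside.
- dispenser: Loose black tape dispenser 160 x 62 x 87 mm at the side: leave alone. Origin at the centre of its underside.

How it is judged:
On the way, in this order (a step that is already met when the one before it is completed fails the run):
1. both supports are pulled out while the flap is still up (value of joint each of support_left, support_right above 0.082 m and value of joint flap below 0.8 rad), for 0.1 s.
2. the flap rests on the buffers of the supports (value of joint flap between 1.71 and 1.93 rad and value of joint each of support_left, support_right above 0.082 m and (contact force between flap and support_left above 0.7 N or contact force between flap and support_right above 0.7 N)), for 0.2 s.
At the end, for the whole second after the job is handed in: Both supports are out to within 8 mm of their stops, and the flap lies still and released on their buffers (pressing on at least one with over 0.7 N), within about 6 degrees of level (1.71 to 1.93 rad) (all of step 2 and velocity of joint flap between -0.05 and 0.05 rad/s); the robot touches nothing.
It fails at once if the flap comes down past 1.3 rad with a support not pulled out (under 82 mm) (value of joint flap above 1.3 rad and value of joint any of support_left, support_right below 0.082 m).
It fails at once if the flap drops: past 0.9 rad it opens faster than 1.2 rad/s (value of joint flap above 0.9 rad and velocity of joint flap above 1.2 rad/s).
It fails at once if the flap is slammed or pressed hard onto a support (over 32 N) (contact force between flap and support_left above 32 N or contact force between flap and support_right above 32 N).
It fails at once if another thing on the bench is shifted by more than 25 mm, or the parcel by more than 25 mm (distance of any of parcel, tape_roll, stapler, spray, carton, mug, dispenser from where it was at the start of the episode above 0.025 m).
It also fails if it takes over 72 s, if anything falls off the work surface, if the arm or the gripper's body presses on something with over 40 N, if the wrist force passes 120 N, or if a joint passes its speed limit or range.

## Working session

There is one attempt and no reset: what is moved stays moved. The work goes in short steps, Python scripts to look and compute and a shell command to move; the robot and the scene stay as the last step left them, time stands still between calls to the robot, and variables do not carry over. Pictures are saved under pics/ and viewed, at most 10 in all, crops included, and the job is handed in when it is done.

```bash
ls; mkdir -p pics; python3 - <<'E'
from plant import manip
import cv2,numpy as np
print(manip.state(), manip.grip_point_offset)
ims=[]
for n in("scene","top"):
    p,d=manip.grab_frame(n); m=manip.camera_model(n)
    np.savez(f"pics/{n}.npz",p=p,d=d,K=m["mtx"],T=m["world_to_cam"])
    cv2.imwrite(f"pics/{n}.png",p[...,::-1])
    print(n,m["mtx"],m["world_to_cam"])
E
```

```text
pics
{'time': 0.0, 'joint_pos': array([-1.23499084e+00,  5.33632530e-02,  1.61427773e+00,  4.20941552e-06,
        1.47599846e+00, -1.18993482e-01]), 'joint_vel': array([ 0.00057679,  0.00046696, -0.0018168 , -0.0008074 , -0.00019975,
        0.00034415]), 'joint_efforts': array([ 1.29070690e-03, -3.93679833e+01, -3.70175564e+01,  9.75970238e-05,
        7.02433259e-03,  9.78004323e-06]), 'tool_pos': array([ 0.27435189, -0.56088057,  0.23006877]), 'tool_rot': array([-1.01761663e-03,  9.74255496e-01,  2.25444408e-01, -1.08642508e-04]), 'contact_force': array([-0.678196  ,  0.24927149, -0.86396504]), 'ft_torque': array([-0.00662494, -0.00544787,  0.03460253]), 'grasp_force': 0.0, 'gripper_width': 0.9970386205050782} 0.0187
scene [[545.8976504    0.         325.31043337]
 [  0.         545.8976504  239.73465186]
 [  0.           0.           1.        ]] [[-0.98622031  0.16536754 -0.00480302  0.62320263]
 [ 0.15406996  0.90749336 -0.39079181 -0.00412643]
 [-0.06026558 -0.38614682 -0.92046656  1.66228841]
 [ 0.          0.          0.          1.        ]]
top [[464.07724382   0.         320.63650321]
 [  0.         464.07724382 244.78947077]
 [  0.           0.           1.        ]] [[-9.31165934e-04 -9.99991060e-01 -4.12478444e-03 -1.20063257e-02]
 [-9.88378645e-01  1.54734270e-03 -1.52004147e-01  6.47610290e-01]
 [ 1.52009170e-01  3.93530777e-03 -9.88371249e-01  1.18961542e+00]
 [ 0.00000000e+00  0.00000000e+00  0.00000000e+00  1.00000000e+00]]
```

View pics/top.png

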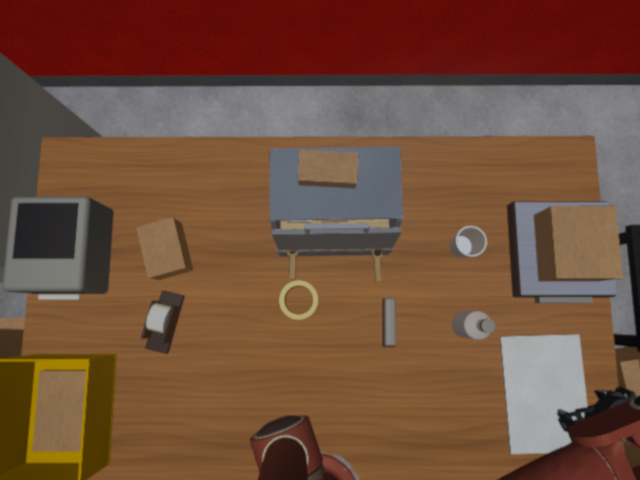

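View pics/scene.png

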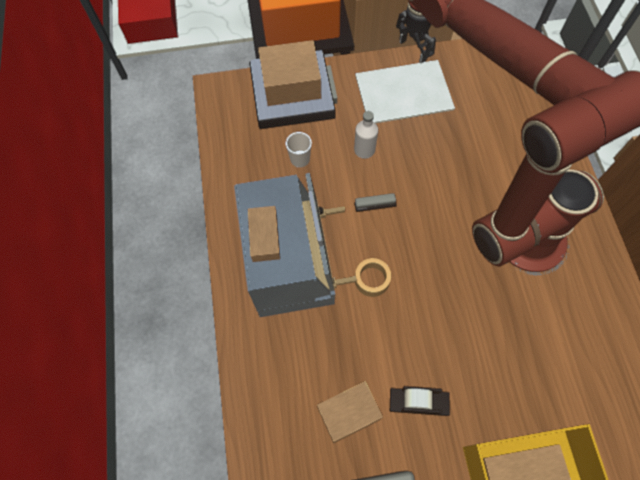

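The top view shows the console top at about (270–402, 148–222), the bar at about (337,230), and the tabs at (292,265) and (378,267). The tape roll is at (298,300) and the stapler at (390,322). Next I measure these from the depth image.

```bash
cat > h.py <<'E'
import numpy as np,cv2
def cloud(d,K,T):
    v,u=np.mgrid[:480,:640]; c=np.stack([(u-K[0,2])/K[0,0]*d,(v-K[1,2])/K[1,1]*d,d],-1)
    R=T[:3,:3]; return (c-T[:3,3])@R
E
python3 - <<'E'
from h import *
f=np.load("pics/top.npz"); W=cloud(f["d"],f["K"],f["T"]); p=f["p"]
cv2.imwrite("pics/crop1.png",cv2.resize(p[130:360,250:430],None,fx=4,fy=4,interpolation=cv2.INTER_CUBIC)[300:,:,::-1][:600])
x,y,z=W[...,0],W[...,1],W[...,2]
R=np.zeros(z.shape,bool);R[130:360,250:430]=1
def rep(n,m):
    q=W[m]; r=cv2.minAreaRect(q[:,:2].astype(np.float32)); print(n,len(q),q.min(0).round(3),q.max(0).round(3),"rect",np.round(r[0],4),np.round(r[1],4),round(r[2],2),"z",np.median(q[:,2]).round(4))
rep("top",R&(abs(z-.255)<.006))
rep("parcel",R&(abs(z-.30)<.008))
t=R&(z>.06)&(z<.1)&(x<.61)
n,l,s,c=cv2.connectedComponentsWithStats(t.astype(np.uint8))
for i in range(1,n):
    if s[i,4]>8: rep(("tab",c[i].round()),l==i)
t=R&(z>.02)&(z<.056)
n,l,s,c=cv2.connectedComponentsWithStats(t.astype(np.uint8))
for i in range(1,n):
    if s[i,4]>30: rep(("low",c[i].round()),l==i)
for u in (300,320,337,350):
    print(u,[tuple(W[v,u].round(3)) for v in range(216,256,2)])
E
```

```text
top 7534 [ 0.639 -0.198  0.249] [0.847 0.103 0.261] rect [ 0.7427 -0.0476] [0.2053 0.2985] 0.83 z 0.2526
parcel 2194 [ 0.644 -0.118  0.292] [0.824 0.036 0.305] rect [ 0.7353 -0.0372] [0.1931 0.1391] 7.23 z 0.2974
('tab', array([377., 269.])) 141 [ 0.551 -0.166  0.065] [ 0.61  -0.147  0.09 ] rect [ 0.5804 -0.157 ] [0.0595 0.0188] 0.9 z 0.0827
('tab', array([292., 268.])) 121 [0.556 0.054 0.066] [0.608 0.067 0.089] rect [0.5821 0.06  ] [0.0525 0.0127] 0.93 z 0.0827
('low', array([333., 253.])) 134 [ 0.625 -0.149  0.02 ] [0.628 0.048 0.056] rect [ 0.6265 -0.0502] [0.0017 0.1973] 0.71 z 0.0386
('low', array([298., 299.])) 604 [ 0.452 -0.003  0.021] [0.554 0.097 0.053] rect [0.5031 0.047 ] [0.1002 0.1022] 89.87 z 0.045
('low', array([390., 321.])) 565 [ 0.384 -0.21   0.027] [ 0.507 -0.179  0.045] rect [ 0.4456 -0.1943] [0.03   0.1227] 89.13 z 0.0377
300 [(np.float64(0.682), np.float64(0.033), np.float64(0.254)), (np.float64(0.677), np.float64(0.033), np.float64(0.253)), (np.float64(0.698), np.float64(0.039), np.float64(0.134)), (np.float64(0.697), np.float64(0.04), np.float64(0.113)), (np
[... 3823 characters left out ...]
.644), np.float64(-0.079), np.float64(0.26)), (np.float64(0.642), np.float64(-0.08), np.float64(0.248)), (np.float64(0.64), np.float64(-0.081), np.float64(0.23)), (np.float64(0.638), np.float64(-0.082), np.float64(0.213)), (np.float64(0.636), np.float64(-0.082), np.float64(0.198)), (np.float64(0.635), np.float64(-0.084), np.float64(0.177)), (np.float64(0.633), np.float64(-0.085), np.float64(0.155)), (np.float64(0.63), np.float64(-0.086), np.float64(0.142)), (np.float64(0.628), np.float64(-0.087), np.float64(0.124)), (np.float64(0.627), np.float64(-0.088), np.float64(0.093)), (np.float64(0.627), np.float64(-0.09), np.float64(0.058)), (np.float64(0.627), np.float64(-0.093), np.float64(0.018))]
```

View pics/crop1.png

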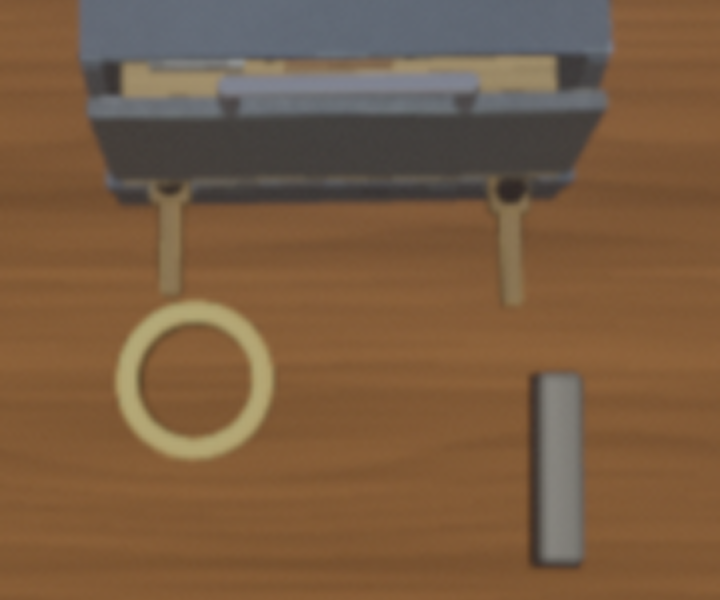

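Tabs, bar and flap are all located. The flap is slightly ajar, at about 0.16 rad. I'll rise clear of the spray bottle and square the tool to the console.

```bash
python3 - <<'E'
from h import *
f=np.load("pics/top.npz"); W=cloud(f["d"],f["K"],f["T"]); x,y,z=W[...,0],W[...,1],W[...,2]
v,u=np.mgrid[:480,:640]; B=(u>250)&(u<430)&(v>130)&(v<360)
m=B&(z>.015)&(z<.06)&(x>.61)&(x<.64)
a=np.polyfit(y[m],x[m],1); print("plinth front x=",a, "yaw",-a[0])
m=B&(abs(z-.255)<.005)&(x>.67)
for s in(0,1):
    pts=[]
    for vv in range(155,215,3):
        q=y[vv][m[vv]]; 
        if len(q): pts.append((x[vv][m[vv]].mean(),q.min() if s else q.max()))
    print("side",np.polyfit(*np.array(pts).T,1))
m=B&(z>.285)&(z<.305)&(x<.665); print("bar",m.sum(),np.median(W[m],0),y[m].min(),y[m].max(),"z90",np.percentile(z[m],90), np.polyfit(y[m],x[m],1))
m=B&(z>.12)&(z<.245)&(x>.62)&(x<.65)&(v>230); print("flap front dx/dz",np.polyfit(z[m],x[m],1))
m=(u>440)&(u<500)&(v>300)&(v<350)&(z>.05); print("spray",W[m].min(0),W[m].max(0))
E
python3 -m crank '[{"z":-3.5,"turn":0.147},{"z":-3.5,"turn":0.147},{"z":-1,"turn":0.147}]' 100
```

```text
plinth front x= [-0.01311309  0.62582436] yaw 0.01311308969071401
side [0.01289315 0.09138675]
side [ 0.01526652 -0.20675794]
bar 375 [ 0.65057253 -0.04676487  0.29888975] -0.11814178396159802 0.022177134427210407 z90 0.3017892240458197 [-0.01100815  0.65037888]
flap front dx/dz [0.10150686 0.61604113]
spray [ 0.4049924  -0.4256047   0.05000346] [ 0.47219252 -0.0176898   1.2741716 ]schema error: expected keys x, y, z, turn
```

```bash
python3 -m crank '[{"x":0,"y":0,"z":-3.5,"turn":0.147},{"x":0,"y":0,"z":-3.5,"turn":0.147},{"x":0,"y":0,"z":-1,"turn":0.147}]' 100
```

```text
time: 0.4
tool_pos: [0.275, -0.5627, 0.3159]
tool_rot: [0.003, 1.0, 0.004, 0.001]
contact_force: [-0.1, -1.0, 0.6]
gripper_width: 0.997
grasp_force: 0.0
```

```bash
R='{"x":2.6,"y":-3.7,"z":0,"turn":0}'; python3 -m crank '[{"x":2.6,"y":-3.7,"z":0,"turn":0},{"x":2.6,"y":-3.7,"z":0,"turn":0},{"x":2.6,"y":-3.7,"z":0,"turn":0},{"x":2.6,"y":-3.7,"z":0,"turn":0},{"x":2.6,"y":-3.7,"z":0,"turn":0}]' && python3 -m crank '[{"x":2.6,"y":-3.7,"z":0,"turn":0},{"x":2.6,"y":-3.7,"z":0,"turn":0},{"x":2.6,"y":-3.7,"z":0,"turn":0},{"x":2.6,"y":-3.7,"z":0,"turn":0},{"x":2.6,"y":-3.7,"z":0,"turn":0}]'; python3 -m crank '[{"x":2.6,"y":-3.7,"z":0,"turn":0},{"x":0,"y":0,"z":0,"turn":0}]'
```

```text
time: 0.9
tool_pos: [0.4025, -0.3729, 0.3108]
tool_rot: [-0.0, 1.0, 0.007, -0.0]
contact_force: [0.7, -0.8, 1.1]
gripper_width: 1.002
grasp_force: 0.0
time: 1.4
tool_pos: [0.53, -0.186, 0.3108]
tool_rot: [-0.0, 1.0, 0.007, -0.0]
contact_force: [0.6, 0.4, -0.4]
gripper_width: 1.001
grasp_force: 0.0
time: 1.6
tool_pos: [0.5566, -0.1462, 0.3105]
tool_rot: [-0.001, 1.0, 0.01, -0.0]
contact_force: [-0.9, -0.4, -0.5]
gripper_width: 0.997
grasp_force: 0.0
```

```bash
python3 -m crank '[{"x":0.9,"y":1.1,"z":4.5,"turn":0},{"x":0,"y":0,"z":5,"turn":0},{"x":0,"y":0,"z":5,"turn":0},{"x":0,"y":0,"z":3,"turn":0},{"x":0,"y":0,"z":0,"turn":0}]'
python3 - <<'E'
from plant import manip
import cv2
p,d=manip.grab_frame("wrist");cv2.imwrite("pics/w1.png",p[...,::-1])
E
```

```text
time: 2.1
tool_pos: [0.5596, -0.1601, 0.1294]
tool_rot: [-0.002, 1.0, 0.007, -0.006]
contact_force: [-0.1, 0.4, -0.4]
gripper_width: 0.999
grasp_force: 0.0
```

View pics/w1.png

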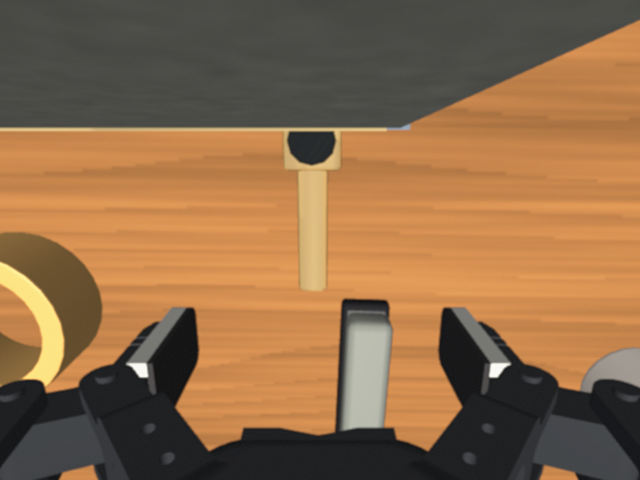

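The right tab (column 313) lies between the fingers, whose midline is at column 319. I'll descend, grip and pull.

```bash
python3 -m crank '[{"x":0.4,"y":0,"z":3.5,"turn":0},{"x":0,"y":0,"z":3.4,"turn":0},{"x":0,"y":0,"z":0,"turn":0},{"x":0,"y":0,"z":0,"turn":0}]'; python3 -m crank '[{"x":0,"y":0,"z":0,"turn":0},{"x":0,"y":0,"z":0,"turn":0},{"x":0,"y":0,"z":0,"turn":0},{"x":0,"y":0,"z":0,"turn":0},{"x":0,"y":0,"z":0,"turn":0}]' 0
```

```text
time: 2.55
tool_pos: [0.5692, -0.162, 0.0696]
tool_rot: [0.0, 1.0, 0.007, 0.001]
contact_force: [0.8, -0.8, 0.9]
gripper_width: 0.996
grasp_force: 0.0
time: 3.05
tool_pos: [0.5683, -0.157, 0.0683]
tool_rot: [-0.005, 1.0, 0.006, -0.0]
contact_force: [-2.5, 13.1, 21.5]
gripper_width: 0.149
grasp_force: 50.9
```

```bash
python3 -m crank '[{"x":-1,"y":0,"z":0,"turn":0},{"x":-1,"y":0,"z":0,"turn":0},{"x":-1.2,"y":0,"z":0,"turn":0},{"x":-1.2,"y":0,"z":0,"turn":0},{"x":-1.2,"y":0,"z":0,"turn":0}]'; python3 -m crank '[{"x":-1,"y":0,"z":0,"turn":0},{"x":-0.5,"y":0,"z":0,"turn":0},{"x":0,"y":0,"z":0,"turn":0}]'
```

```text
time: 3.55
tool_pos: [0.5135, -0.1579, 0.0685]
tool_rot: [-0.004, 1.0, 0.007, 0.002]
contact_force: [4.9, 15.3, 6.3]
gripper_width: 0.147
grasp_force: 61.4
time: 3.85
tool_pos: [0.4975, -0.1581, 0.0684]
tool_rot: [-0.005, 1.0, 0.007, 0.001]
contact_force: [0.2, 16.6, 9.6]
gripper_width: 0.146
grasp_force: 61.8
```

```bash
python3 -m crank '[{"x":-0.4,"y":0,"z":0,"turn":0},{"x":-0.2,"y":0,"z":0,"turn":0},{"x":0,"y":0,"z":0,"turn":0}]'; python3 -m crank '[{"x":-0.3,"y":0,"z":0,"turn":0},{"x":0,"y":0,"z":0,"turn":0}]'; python3 -m crank '[{"x":-0.3,"y":0,"z":0,"turn":0},{"x":0,"y":0,"z":0,"turn":0}]'
```

```text
time: 4.15
tool_pos: [0.4964, -0.1581, 0.0686]
tool_rot: [-0.004, 1.0, 0.006, 0.007]
contact_force: [20.5, 17.3, -5.6]
gripper_width: 0.144
grasp_force: 59.7
time: 4.35
tool_pos: [0.496, -0.1582, 0.0688]
tool_rot: [-0.004, 1.0, 0.006, 0.011]
contact_force: [30.8, 17.4, -12.8]
gripper_width: 0.147
grasp_force: 58.9
time: 4.55
tool_pos: [0.4953, -0.1582, 0.069]
tool_rot: [-0.004, 1.0, 0.006, 0.014]
contact_force: [40.1, 17.2, -19.3]
gripper_width: 0.143
grasp_force: 59.4
```

Force climbs from 20 to 40 N with no movement, so the right support is at its stop. I'll relax, release and move to the left tab.

```bash
python3 -m crank '[{"x":1,"y":0,"z":0,"turn":0},{"x":0,"y":0,"z":0,"turn":0}]'; python3 -m crank '[{"x":0,"y":0,"z":0,"turn":0},{"x":0,"y":0,"z":0,"turn":0},{"x":0,"y":0,"z":0,"turn":0},{"x":0,"y":0,"z":-3.5,"turn":0},{"x":0,"y":0,"z":-3,"turn":0}]' 100; python3 -m crank '[{"x":0.5,"y":-4.4,"z":0,"turn":0},{"x":1.5,"y":-4.4,"z":0,"turn":0},{"x":1.5,"y":-4.4,"z":0,"turn":0},{"x":1.5,"y":-4.3,"z":0,"turn":0},{"x":1.5,"y":-4.3,"z":0,"turn":0}]'; python3 -m crank '[{"x":0,"y":0,"z":0,"turn":0},{"x":0,"y":0,"z":0,"turn":0}]'
python3 - <<'E'
from plant import manip
import cv2
p,d=manip.grab_frame("wrist");cv2.imwrite("pics/w2.png",p[...,::-1])
E
```

```text
time: 4.75
tool_pos: [0.4978, -0.1581, 0.0689]
tool_rot: [-0.004, 1.0, 0.007, 0.002]
contact_force: [3.8, 17.6, 7.7]
gripper_width: 0.146
grasp_force: 63.1
time: 5.25
tool_pos: [0.4941, -0.1624, 0.1322]
tool_rot: [-0.0, 1.0, 0.007, -0.001]
contact_force: [0.0, -0.5, 0.6]
gripper_width: 0.974
grasp_force: 0.0
time: 5.75
tool_pos: [0.5573, 0.0577, 0.1324]
tool_rot: [0.0, 1.0, 0.006, 0.0]
contact_force: [0.7, -0.4, 0.6]
gripper_width: 1.002
grasp_force: 0.0
time: 5.95
tool_pos: [0.557, 0.0569, 0.132]
tool_rot: [0.0, 1.0, 0.008, -0.0]
contact_force: [-0.5, 0.2, -0.6]
gripper_width: 1.001
grasp_force: 0.0
```

View pics/w2.png

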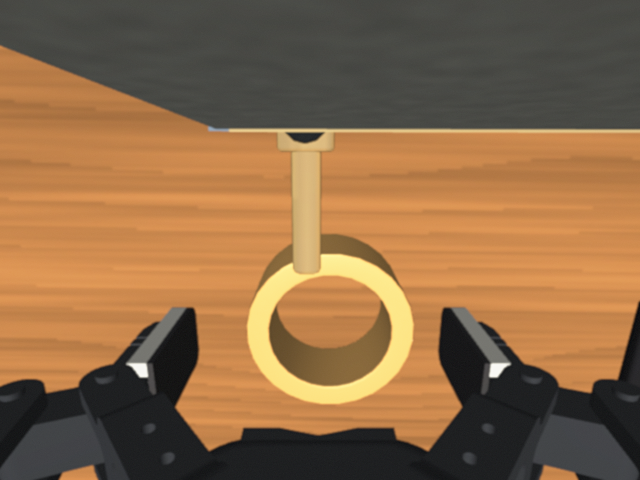

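The left tab is at column 306, about 6 mm to the +y side of the fingers' midline. I'll correct that, then grip and pull, staying above the tape roll.

```bash
python3 -m crank '[{"x":1.5,"y":-0.6,"z":3.2,"turn":0},{"x":0,"y":0,"z":3.2,"turn":0},{"x":0,"y":0,"z":0,"turn":0},{"x":0,"y":0,"z":0,"turn":0}]'; python3 -m crank '[{"x":0,"y":0,"z":0,"turn":0},{"x":0,"y":0,"z":0,"turn":0},{"x":0,"y":0,"z":0,"turn":0},{"x":0,"y":0,"z":0,"turn":0},{"x":0,"y":0,"z":0,"turn":0}]' 0
python3 -m crank '[{"x":-1,"y":0,"z":0,"turn":0},{"x":-1,"y":0,"z":0,"turn":0},{"x":-1.2,"y":0,"z":0,"turn":0},{"x":-1.2,"y":0,"z":0,"turn":0},{"x":-1.2,"y":0,"z":0,"turn":0}]'; python3 -m crank '[{"x":-1,"y":0,"z":0,"turn":0},{"x":-0.5,"y":0,"z":0,"turn":0},{"x":0,"y":0,"z":0,"turn":0}]'
```

```text
time: 6.4
tool_pos: [0.5712, 0.0614, 0.0679]
tool_rot: [0.0, 1.0, 0.006, -0.001]
contact_force: [0.1, -0.8, 0.4]
gripper_width: 1.006
grasp_force: 0.0
time: 6.9
tool_pos: [0.5722, 0.063, 0.0689]
tool_rot: [-0.0, 1.0, 0.007, 0.0]
contact_force: [-3.0, 3.6, 14.7]
gripper_width: 0.147
grasp_force: 51.6
time: 7.4
tool_pos: [0.516, 0.0623, 0.0691]
tool_rot: [-0.0, 1.0, 0.007, 0.001]
contact_force: [3.5, 2.6, 1.8]
gripper_width: 0.146
grasp_force: 61.4
time: 7.7
tool_pos: [0.5001, 0.0621, 0.069]
tool_rot: [-0.0, 1.0, 0.007, -0.0]
contact_force: [-1.3, 3.2, 5.8]
gripper_width: 0.15
grasp_force: 62.2
```

```bash
python3 -m crank '[{"x":-0.5,"y":0,"z":0,"turn":0},{"x":-0.3,"y":0,"z":0,"turn":0},{"x":0,"y":0,"z":0,"turn":0}]'; python3 -m crank '[{"x":-0.4,"y":0,"z":0,"turn":0},{"x":0,"y":0,"z":0,"turn":0}]'; python3 -m crank '[{"x":-0.3,"y":0,"z":0,"turn":0},{"x":0,"y":0,"z":0,"turn":0}]'
```

```text
time: 8.0
tool_pos: [0.4931, 0.0619, 0.069]
tool_rot: [-0.0, 1.0, 0.007, 0.0]
contact_force: [1.4, 3.2, 6.5]
gripper_width: 0.146
grasp_force: 62.0
time: 8.2
tool_pos: [0.4914, 0.0619, 0.0691]
tool_rot: [-0.0, 1.0, 0.007, 0.004]
contact_force: [11.1, 4.4, -2.5]
gripper_width: 0.149
grasp_force: 60.9
time: 8.4
tool_pos: [0.4913, 0.0619, 0.0691]
tool_rot: [-0.001, 1.0, 0.007, 0.008]
contact_force: [25.1, 5.4, -12.9]
gripper_width: 0.15
grasp_force: 59.5
```

```bash
python3 -m crank '[{"x":0.7,"y":0,"z":0,"turn":0},{"x":0,"y":0,"z":0,"turn":0}]'; python3 -m crank '[{"x":0,"y":0,"z":0,"turn":0},{"x":0,"y":0,"z":0,"turn":0},{"x":0,"y":0,"z":0,"turn":0},{"x":0,"y":0,"z":-3.5,"turn":0},{"x":0,"y":0,"z":-4.5,"turn":0}]' 100; python3 -m crank '[{"x":0,"y":0,"z":-5,"turn":0},{"x":0,"y":0,"z":-5,"turn":0},{"x":0,"y":0,"z":-5,"turn":0},{"x":0,"y":0,"z":-5,"turn":0},{"x":0,"y":0,"z":-1,"turn":0}]'; python3 - <<'E'
from plant import manip
print(manip.state()["joint_pos"])
E
```

```text
time: 8.6
tool_pos: [0.4934, 0.062, 0.069]
tool_rot: [-0.0, 1.0, 0.007, -0.0]
contact_force: [1.8, 3.7, 6.0]
gripper_width: 0.143
grasp_force: 62.2
time: 9.1
tool_pos: [0.4898, 0.0614, 0.1455]
tool_rot: [0.0, 1.0, 0.007, -0.004]
contact_force: [1.9, -0.1, 0.1]
gripper_width: 0.974
grasp_force: 0.0
time: 9.6
tool_pos: [0.4945, 0.0613, 0.3658]
tool_rot: [0.0, 1.0, 0.007, 0.005]
contact_force: [-0.2, 0.2, 0.7]
gripper_width: 1.001
grasp_force: 0.0
[-2.57754145e-02 -3.03919434e-01  1.71836725e+00 -5.90027848e-04
  1.71650266e+00  1.53142714e+00]
```

```bash
python3 -m crank '[{"x":0,"y":0,"z":0,"turn":-0.143},{"x":0,"y":0,"z":0,"turn":-0.143},{"x":0,"y":0,"z":0,"turn":-0.143},{"x":0,"y":0,"z":0,"turn":-0.143},{"x":0,"y":0,"z":0,"turn":-0.143}]'; python3 -m crank '[{"x":0,"y":0,"z":0,"turn":-0.143},{"x":0,"y":0,"z":0,"turn":-0.143},{"x":0,"y":0,"z":0,"turn":-0.143},{"x":0,"y":0,"z":0,"turn":-0.143},{"x":0,"y":0,"z":0,"turn":-0.143}]';python3 -m crank '[{"x":0,"y":0,"z":0,"turn":-0.141},{"x":-3,"y":3,"z":0,"turn":0},{"x":-4,"y":3,"z":0,"turn":0},{"x":-4,"y":3,"z":0,"turn":0},{"x":0,"y":4,"z":0,"turn":0}]'; python3 -m crank '[{"x":0,"y":2.5,"z":0,"turn":0},{"x":0,"y":0,"z":0,"turn":0},{"x":0,"y":0,"z":0,"turn":0}]'
python3 - <<'E'
from plant import manip
from h import *
m=manip.camera_model("wrist");p,d=manip.grab_frame("wrist");cv2.imwrite("pics/w3.png",p[...,::-1])
W=cloud(d,m["mtx"],m["world_to_cam"]);z=W[...,2]
for lo,hi in((.28,.312),):
    k=(z>lo)&(z<hi)&(W[...,0]>.60)&(W[...,0]<.69)&(d>0)&(abs(W[...,1]+.05)<.055); print(k.sum(),W[k].min(0),W[k].max(0),np.median(W[k],0),np.percentile(z[k],[50,90,98]))
E
```

```text
time: 10.1
tool_pos: [0.4924, 0.0614, 0.3568]
tool_rot: [-0.0, 0.933, 0.359, -0.001]
contact_force: [-0.7, 0.4, -0.5]
gripper_width: 1.0
grasp_force: 0.0
time: 10.6
tool_pos: [0.4924, 0.0614, 0.3568]
tool_rot: [-0.001, 0.749, 0.663, -0.001]
contact_force: [0.0, -0.5, -0.7]
gripper_width: 1.0
grasp_force: 0.0
time: 11.1
tool_pos: [0.6246, -0.0512, 0.3568]
tool_rot: [-0.0, 0.704, 0.71, -0.002]
contact_force: [-0.6, 0.4, 0.7]
gripper_width: 1.005
grasp_force: 0.0
time: 11.4
tool_pos: [0.649, -0.0463, 0.3565]
tool_rot: [-0.001, 0.702, 0.712, -0.001]
contact_force: [0.3, 0.1, 0.6]
gripper_width: 0.998
grasp_force: 0.0
4605 [ 0.64447332 -0.10499766  0.29830063] [0.65724571 0.00498414 0.30655791] [ 0.65068629 -0.04429083  0.303684  ] [0.303684   0.30494025 0.30553075]
```

View pics/w3.png

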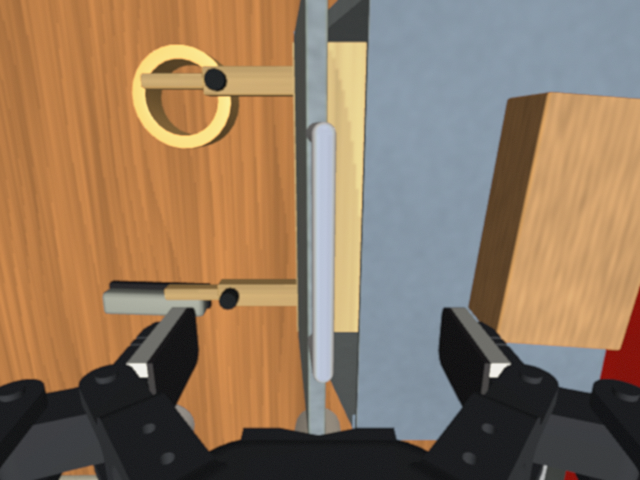

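The bar axis is at x≈0.651, z≈0.2985, seen at column 323, and both supports stick out. I'll narrow the fingers to keep clear of the parcel, descend and grip.

```bash
python3 -m crank '[{"x":0,"y":0.15,"z":0,"turn":0},{"x":0,"y":0,"z":2,"turn":0},{"x":0,"y":0,"z":2,"turn":0},{"x":0,"y":0,"z":2,"turn":0},{"x":0,"y":0,"z":1.2,"turn":0}]' 38; python3 -m crank '[{"x":0,"y":0,"z":0,"turn":0},{"x":0,"y":0,"z":0,"turn":0}]'; python3 -m crank '[{"x":0,"y":0,"z":0,"turn":0},{"x":0,"y":0,"z":0,"turn":0},{"x":0,"y":0,"z":0,"turn":0},{"x":0,"y":0,"z":0,"turn":0}]' 0
```

```text
time: 11.95
tool_pos: [0.6498, -0.0459, 0.2848]
tool_rot: [-0.001, 0.702, 0.712, -0.001]
contact_force: [-0.4, -0.6, -0.5]
gripper_width: 0.38
grasp_force: 0.0
time: 12.15
tool_pos: [0.651, -0.0461, 0.2872]
tool_rot: [0.0, 0.702, 0.712, 0.0]
contact_force: [0.4, -0.8, -0.9]
gripper_width: 0.379
grasp_force: 0.0
time: 12.55
tool_pos: [0.6517, -0.0463, 0.2884]
tool_rot: [0.001, 0.702, 0.712, 0.001]
contact_force: [-1.0, 0.2, 5.6]
gripper_width: 0.11
grasp_force: 58.9
```

Gripped. Next I work out the arc.

```bash
python3 - <<'E'
import numpy as np
b=np.concatenate([np.arange(.0965,-1.40,-.05),np.arange(-1.4235,-1.70,-.015)])
P=100*np.c_[.193*np.sin(b),-.193*np.cos(b)]; P=P.round(2)
for i in range(1,len(b)): print(i,round(.25-b[i],3),(P[i]-P[i-1]).round(2),"tool x,z",(.6324+P[i,0]/100).round(4),(.2884-.19202-.0001-P[i,1]/100-.0).round(4))
E
```

```text
1 0.204 [-0.96 -0.07] tool x,z 0.6414 0.2891
2 0.254 [-0.97 -0.02] tool x,z 0.6317 0.2893
3 0.304 [-0.96  0.03] tool x,z 0.6221 0.289
4 0.354 [-0.96  0.07] tool x,z 0.6125 0.2883
5 0.403 [-0.96  0.13] tool x,z 0.6029 0.287
6 0.454 [-0.95  0.17] tool x,z 0.5934 0.2853
7 0.504 [-0.94  0.22] tool x,z 0.584 0.2831
8 0.554 [-0.93  0.26] tool x,z 0.5747 0.2805
9 0.604 [-0.91  0.31] tool x,z 0.5656 0.2774
10 0.654 [-0.9   0.36] tool x,z 0.5566 0.2738
11 0.704 [-0.88  0.4 ] tool x,z 0.5478 0.2698
12 0.754 [-0.85  0.45] tool x,z 0.5393 0.2653
13 0.804 [-0.84  0.48] tool x,z 0.5309 0.2605
14 0.854 [-0.8   0.53] tool x,z 0.5229 0.2552
15 0.904 [-0.78  0.57] tool x,z 0.5151 0.2495
16 0.954 [-0.75  0.6 ] tool x,z 0.5076 0.2435
17 1.004 [-0.72  0.64] tool x,z 0.5004 0.2371
18 1.054 [-0.69  0.68] tool x,z 0.4935 0.2303
19 1.104 [-0.65  0.71] tool x,z 0.487 0.2232
20 1.154 [-0.62  0.75] tool x,z 0.4808 0.2157
21 1.204 [-0.58  0.77] tool x,z 0.475 0.208
22 1.254 [-0.54  0.8 ] tool x,z 0.4696 0.2
23 1.304 [-0.49  0.83] tool x,z 0.4647 0.1917
24 1.354 [-0.46  0.85] tool x,z 0.4601 0.1832
25 1.404 [-0.4
[... 364 characters left out ...]
.03  0.29] tool x,z 0.4404 0.116
34 1.733 [-0.03  0.29] tool x,z 0.4401 0.1131
35 1.748 [-0.02  0.29] tool x,z 0.4399 0.1102
36 1.763 [-0.02  0.28] tool x,z 0.4397 0.1074
37 1.778 [-0.01  0.29] tool x,z 0.4396 0.1045
38 1.793 [-0.01  0.29] tool x,z 0.4395 0.1016
39 1.808 [-0.01  0.29] tool x,z 0.4394 0.0987
40 1.823 [0.   0.29] tool x,z 0.4394 0.0958
41 1.838 [0.   0.29] tool x,z 0.4394 0.0929
42 1.853 [0.01 0.29] tool x,z 0.4395 0.09
43 1.868 [0.01 0.29] tool x,z 0.4396 0.0871
44 1.883 [0.02 0.29] tool x,z 0.4398 0.0842
45 1.898 [0.02 0.29] tool x,z 0.44 0.0813
46 1.913 [0.02 0.29] tool x,z 0.4402 0.0784
47 1.928 [0.03 0.28] tool x,z 0.4405 0.0756
48 1.943 [0.04 0.29] tool x,z 0.4409 0.0727
```

```bash
python3 -m crank '[{"x":0,"y":-0.96,"z":-0.07,"turn":0},{"x":0,"y":-0.97,"z":-0.02,"turn":0},{"x":0,"y":-0.96,"z":0.03,"turn":0},{"x":0,"y":-0.96,"z":0.07,"turn":0},{"x":0,"y":-0.96,"z":0.13,"turn":0}]'; python3 -m crank '[{"x":0,"y":-0.95,"z":0.17,"turn":0},{"x":0,"y":-0.94,"z":0.22,"turn":0},{"x":0,"y":-0.93,"z":0.26,"turn":0},{"x":0,"y":0,"z":0,"turn":0}]'
```

```text
time: 13.05
tool_pos: [0.6036, -0.0469, 0.2872]
tool_rot: [0.002, 0.702, 0.712, 0.002]
contact_force: [3.0, 0.2, 7.7]
gripper_width: 0.107
grasp_force: 61.4
time: 13.45
tool_pos: [0.5733, -0.0474, 0.2792]
tool_rot: [-0.0, 0.702, 0.712, -0.0]
contact_force: [-2.5, 1.1, 7.1]
gripper_width: 0.111
grasp_force: 63.0
```

```bash
python3 -m crank '[{"x":0,"y":-0.91,"z":0.31,"turn":0},{"x":0,"y":-0.9,"z":0.36,"turn":0},{"x":0,"y":-0.88,"z":0.4,"turn":0},{"x":0,"y":-0.85,"z":0.45,"turn":0},{"x":0,"y":-0.84,"z":0.48,"turn":0}]'; python3 -m crank '[{"x":0,"y":-0.8,"z":0.53,"turn":0},{"x":0,"y":-0.78,"z":0.57,"turn":0},{"x":0,"y":-0.75,"z":0.6,"turn":0},{"x":0,"y":-0.72,"z":0.64,"turn":0},{"x":0,"y":0,"z":0,"turn":0}]'
```

```text
time: 13.95
tool_pos: [0.5303, -0.0479, 0.258]
tool_rot: [0.0, 0.702, 0.712, 0.0]
contact_force: [3.2, 0.2, -1.9]
gripper_width: 0.111
grasp_force: 64.7
time: 14.45
tool_pos: [0.498, -0.0483, 0.2328]
tool_rot: [-0.002, 0.702, 0.712, -0.002]
contact_force: [-3.7, -1.2, 1.3]
gripper_width: 0.107
grasp_force: 65.0
```

```bash
python3 -m crank '[{"x":0,"y":-0.69,"z":0.68,"turn":0},{"x":0,"y":-0.65,"z":0.71,"turn":0},{"x":0,"y":-0.62,"z":0.75,"turn":0},{"x":0,"y":-0.58,"z":0.77,"turn":0},{"x":0,"y":-0.54,"z":0.8,"turn":0}]'; python3 -m crank '[{"x":0,"y":-0.49,"z":0.83,"turn":0},{"x":0,"y":-0.46,"z":0.85,"turn":0},{"x":0,"y":-0.41,"z":0.87,"turn":0},{"x":0,"y":-0.37,"z":0.89,"turn":0},{"x":0,"y":0,"z":0,"turn":0}]'
```

```text
time: 14.95
tool_pos: [0.4688, -0.0487, 0.1969]
tool_rot: [-0.0, 0.702, 0.712, -0.0]
contact_force: [-0.4, -1.1, 1.6]
gripper_width: 0.111
grasp_force: 65.1
time: 15.45
tool_pos: [0.4514, -0.0489, 0.1612]
tool_rot: [-0.001, 0.702, 0.712, -0.001]
contact_force: [1.6, -1.2, -2.8]
gripper_width: 0.112
grasp_force: 66.5
```

```bash
python3 -m crank '[{"x":0,"y":-0.25,"z":0.7,"turn":0},{"x":0,"y":-0.22,"z":0.7,"turn":0},{"x":0,"y":-0.2,"z":0.7,"turn":0},{"x":0,"y":-0.18,"z":0.7,"turn":0},{"x":0,"y":0,"z":0,"turn":0}]'; python3 -m crank '[{"x":0,"y":-0.07,"z":0.4,"turn":0},{"x":0,"y":-0.06,"z":0.3,"turn":0},{"x":0,"y":0,"z":0,"turn":0},{"x":0,"y":0,"z":0,"turn":0}]'
```

```text
time: 15.95
tool_pos: [0.4435, -0.0491, 0.1341]
tool_rot: [-0.0, 0.702, 0.712, -0.0]
contact_force: [1.2, -1.8, -2.5]
gripper_width: 0.111
grasp_force: 67.8
time: 16.35
tool_pos: [0.4423, -0.0491, 0.1282]
tool_rot: [-0.0, 0.702, 0.712, -0.0]
contact_force: [-2.1, -1.0, -0.5]
gripper_width: 0.109
grasp_force: 67.9
```

```bash
for i in 1; do :; done; python3 -m crank '[{"x":0,"y":-0.04,"z":0.2,"turn":0},{"x":0,"y":-0.04,"z":0.2,"turn":0},{"x":0,"y":-0.03,"z":0.2,"turn":0},{"x":0,"y":-0.03,"z":0.2,"turn":0},{"x":0,"y":0,"z":0,"turn":0}]'; python3 -m crank '[{"x":0,"y":-0.02,"z":0.15,"turn":0},{"x":0,"y":-0.02,"z":0.15,"turn":0},{"x":0,"y":0,"z":0,"turn":0}]'
```

```text
time: 16.85
tool_pos: [0.4408, -0.0491, 0.1197]
tool_rot: [-0.0, 0.702, 0.712, -0.0]
contact_force: [-0.9, -1.3, -4.2]
gripper_width: 0.11
grasp_force: 68.9
time: 17.15
tool_pos: [0.4405, -0.0491, 0.1172]
tool_rot: [-0.0, 0.702, 0.712, -0.0]
contact_force: [-2.4, -0.5, -1.4]
gripper_width: 0.109
grasp_force: 69.1
```

```bash
python3 -m crank '[{"x":0,"y":-0.01,"z":0.1,"turn":0},{"x":0,"y":-0.01,"z":0.1,"turn":0},{"x":0,"y":0,"z":0,"turn":0}]'; python3 -m crank '[{"x":0,"y":-0.01,"z":0.1,"turn":0},{"x":0,"y":-0.01,"z":0.1,"turn":0},{"x":0,"y":0,"z":0,"turn":0}]'
```

```text
time: 17.45
tool_pos: [0.4403, -0.0491, 0.1153]
tool_rot: [-0.0, 0.702, 0.712, -0.0]
contact_force: [-4.2, -0.7, -0.3]
gripper_width: 0.109
grasp_force: 69.2
time: 17.75
tool_pos: [0.4401, -0.0491, 0.1132]
tool_rot: [-0.0, 0.702, 0.712, -0.0]
contact_force: [-4.3, -1.0, -0.3]
gripper_width: 0.108
grasp_force: 69.2
```

```bash
for k in 1; do :; done; python3 -m crank '[{"x":0,"y":-0.01,"z":0.1,"turn":0},{"x":0,"y":-0.01,"z":0.1,"turn":0},{"x":0,"y":0,"z":0,"turn":0}]'; python3 -c "
from plant import manip;print(manip.state()['ft_torque'])"
```

```text
time: 18.05
tool_pos: [0.4399, -0.0491, 0.1113]
tool_rot: [-0.0, 0.702, 0.712, -0.0]
contact_force: [-5.3, -1.4, 0.2]
gripper_width: 0.106
grasp_force: 69.2
[-0.15820548  0.43470441  0.04500701]
```

```bash
python3 -m crank '[{"x":0,"y":-0.01,"z":0.1,"turn":0},{"x":0,"y":0,"z":0.1,"turn":0},{"x":0,"y":0,"z":0,"turn":0}]'; python3 -c "
from plant import manip;print(manip.state()['ft_torque'])"
```

```text
time: 18.35
tool_pos: [0.4397, -0.0491, 0.1093]
tool_rot: [-0.0, 0.702, 0.712, -0.0]
contact_force: [-5.6, -0.5, 0.0]
gripper_width: 0.114
grasp_force: 69.3
[-0.13901926  0.41340596 -0.03051386]
```

```bash
python3 -m crank '[{"x":0,"y":0,"z":0.1,"turn":0},{"x":0,"y":0,"z":0.1,"turn":0},{"x":0,"y":0,"z":0,"turn":0}]'; python3 -c "
from plant import manip;print(manip.state()['ft_torque'])"
```

```text
time: 18.65
tool_pos: [0.4395, -0.0491, 0.1073]
tool_rot: [-0.0, 0.702, 0.712, -0.0]
contact_force: [-6.7, -1.0, 0.8]
gripper_width: 0.112
grasp_force: 69.3
[-0.18015971  0.52432391 -0.03985238]
```

```bash
python3 -m crank '[{"x":0,"y":0.01,"z":0.1,"turn":0},{"x":0,"y":0,"z":0.1,"turn":0},{"x":0,"y":0,"z":0,"turn":0}]'
```

```text
time: 18.95
tool_pos: [0.4394, -0.0491, 0.1052]
tool_rot: [-0.001, 0.702, 0.712, -0.001]
contact_force: [-7.0, -1.3, 1.1]
gripper_width: 0.11
grasp_force: 69.3
```

```bash
python3 -m crank '[{"x":0,"y":0.01,"z":0.1,"turn":0},{"x":0,"y":0,"z":0.1,"turn":0},{"x":0,"y":0,"z":0,"turn":0}]'
```

```text
time: 19.25
tool_pos: [0.4393, -0.0491, 0.1034]
tool_rot: [-0.001, 0.702, 0.712, -0.001]
contact_force: [-8.6, -0.6, 3.0]
gripper_width: 0.111
grasp_force: 69.6
```

```bash
python3 -m crank '[{"x":0,"y":0,"z":0.1,"turn":0},{"x":0,"y":0,"z":0.1,"turn":0},{"x":0,"y":0,"z":0,"turn":0}]'
```

```text
time: 19.55
tool_pos: [0.4391, -0.0491, 0.1018]
tool_rot: [-0.001, 0.702, 0.712, -0.001]
contact_force: [-10.0, -0.5, 5.4]
gripper_width: 0.111
grasp_force: 71.0
```

```bash
python3 - <<'E'
from plant import manip
from h import *
m=manip.camera_model("scene");p,d=manip.grab_frame("scene");cv2.imwrite("pics/s2.png",cv2.resize(p[160:330,220:420],None,fx=3.5,fy=3.5)[...,::-1])
E
```

```text
(no output)
```

View pics/s2.png

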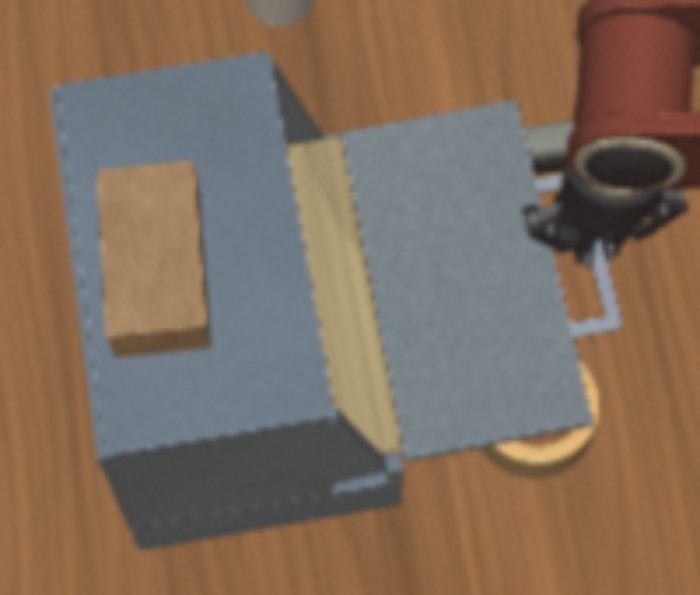

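The flap is near level, the tape roll and parcel are in place, and the force is building slowly. I'll measure the flap angle from depth and relieve the radial load.

```bash
cat > ang.py <<'E'
from plant import manip
from h import *
from scipy.stats import theilslopes
m=manip.camera_model("scene");p,d=manip.grab_frame("scene");W=cloud(d,m["mtx"],m["world_to_cam"])
k=(abs(W[...,2]-.112)<.03)&(W[...,0]>.49)&(W[...,0]<.615)&(abs(W[...,1]+.05)<.13)
q=W[k]; A=np.c_[q[:,:2],np.ones(len(q))]; w=np.ones(len(q),bool)
for _ in range(4):
    c=np.linalg.lstsq(A[w],q[w,2],rcond=None)[0]; r=q[:,2]-A@c; w=abs(r)<.004
print(len(q),w.sum(),"flap angle",1.821-np.arctan(c[0]),"tilt y",c[1],"z mid",c@[.55,-.05,1], "F",manip.state()["contact_force"].round(1))
E
python3 ang.py; python3 -m crank '[{"x":0,"y":-0.1,"z":0,"turn":0},{"x":0,"y":-0.1,"z":0,"turn":0},{"x":0,"y":0,"z":0,"turn":0}]';python3 ang.py
```

```text
3768 2988 flap angle 1.881244401706437 tilt y -0.0007735138987231271 z mid 0.11575784905668726 F [-9.4 -0.6  7.4]
time: 19.95
tool_pos: [0.4391, -0.0492, 0.1023]
tool_rot: [0.001, 0.702, 0.712, 0.001]
contact_force: [-2.2, -0.0, 3.7]
gripper_width: 0.112
grasp_force: 70.7
3767 2949 flap angle 1.8813747678507189 tilt y -0.000483913320426993 z mid 0.11583563578843031 F [-1.5  0.4  4. ]
```

I read the sign backwards: the fit's slope means the angle is about 1.761 rad. As a landing test, I'll lower 1 mm and see whether the flap still moves.

```bash
sed -i 's/1.821-np/1.821+np/' ang.py; python3 -m crank '[{"x":0,"y":0,"z":0.1,"turn":0},{"x":0,"y":0,"z":0,"turn":0}]';python3 ang.py;  python3 -m crank '[{"x":0,"y":0,"z":-0.15,"turn":0},{"x":0,"y":0,"z":-0.15,"turn":0},{"x":0,"y":0,"z":0,"turn":0}]';python3 ang.py
```

```text
time: 20.2
tool_pos: [0.4391, -0.0492, 0.1017]
tool_rot: [0.001, 0.702, 0.712, 0.001]
contact_force: [-3.3, 1.2, 7.4]
gripper_width: 0.104
grasp_force: 71.2
3771 3024 flap angle 1.763009746616683 tilt y -0.0013829042037085404 z mid 0.1156190437932942 F [-3.2  1.   7.3]
time: 20.55
tool_pos: [0.4391, -0.0491, 0.1035]
tool_rot: [0.001, 0.702, 0.712, 0.001]
contact_force: [5.0, 0.1, -2.1]
gripper_width: 0.113
grasp_force: 69.9
3765 2948 flap angle 1.7531082612507825 tilt y -0.00021509939898173291 z mid 0.11652090405566941 F [ 5.5 -0.3 -2.8]
```

```bash
python3 - <<'E'
from h import *
f=np.load("pics/top.npz"); W=cloud(f["d"],f["K"],f["T"]); 
for u0 in (373,288):
  for v in range(245,262): print(v,*(f"{W[v,u,0]:.3f}/{W[v,u,2]:.3f}/{f['p'][v,u].sum()}" for u in range(u0,u0+10,2)))
E
```

```text
245 0.632/0.146/194 0.632/0.146/194 0.632/0.148/191 0.632/0.145/190 0.632/0.146/191
246 0.631/0.133/192 0.631/0.135/192 0.631/0.136/195 0.632/0.131/192 0.631/0.133/189
247 0.630/0.127/198 0.630/0.126/196 0.630/0.126/198 0.630/0.123/198 0.630/0.127/200
248 0.629/0.115/226 0.629/0.118/210 0.629/0.113/206 0.629/0.119/204 0.629/0.117/218
249 0.628/0.102/263 0.628/0.103/208 0.629/0.098/183 0.629/0.099/186 0.631/0.084/211
250 0.628/0.087/272 0.626/0.104/173 0.626/0.102/147 0.625/0.105/148 0.626/0.101/200
251 0.626/0.086/255 0.623/0.101/146 0.624/0.100/133 0.623/0.103/130 0.623/0.101/178
252 0.623/0.086/239 0.621/0.103/133 0.621/0.100/126 0.620/0.107/133 0.621/0.101/176
253 0.620/0.085/256 0.618/0.101/139 0.618/0.101/127 0.618/0.101/135 0.620/0.087/219
254 0.618/0.085/276 0.617/0.093/168 0.616/0.102/133 0.616/0.100/162 0.618/0.087/266
255 0.615/0.087/289 0.615/0.084/235 0.614/0.092/190 0.614/0.093/231 0.615/0.087/302
256 0.613/0.081/288 0.612/0.088/296 0.613/0.084/289 0.613/0.081/303 0.613/0.081/311
257 0.610/0.085/270 0.610/0.082/315 0.610/0.086/329 0.610/0.085/321 0.610/0.082/286
258 0.61
[... 1071 characters left out ...]
57 0.620/0.087/302
254 0.618/0.085/291 0.619/0.080/301 0.618/0.083/288 0.618/0.085/312 0.618/0.083/300
255 0.616/0.082/255 0.616/0.082/301 0.616/0.085/314 0.616/0.083/315 0.616/0.085/262
256 0.625/-0.004/234 0.613/0.083/299 0.613/0.086/328 0.613/0.085/322 0.624/-0.001/235
257 0.621/-0.002/243 0.611/0.083/302 0.610/0.085/335 0.611/0.081/326 0.621/-0.003/241
258 0.619/-0.002/252 0.608/0.082/305 0.608/0.083/337 0.608/0.079/330 0.619/-0.005/249
259 0.616/-0.000/258 0.606/0.080/305 0.605/0.084/337 0.606/0.080/330 0.615/0.001/258
260 0.613/-0.003/264 0.603/0.083/307 0.603/0.085/338 0.603/0.080/332 0.613/-0.004/259
261 0.611/-0.005/268 0.600/0.085/304 0.600/0.084/336 0.600/0.085/333 0.610/0.000/263
```

The initial depth image puts the right buffer about 17 mm high, which predicts landing near 1.76 rad. That matches the stiffening at 1.76, so the flap had landed. I'll lower back to that touch and check before letting go.

```bash
python3 -m crank '[{"x":0,"y":0,"z":0.1,"turn":0},{"x":0,"y":0,"z":0.1,"turn":0},{"x":0,"y":0,"z":0.05,"turn":0},{"x":0,"y":0,"z":0,"turn":0},{"x":0,"y":0,"z":0,"turn":0}]';python3 ang.py; python3 -c "
from plant import manip;print(manip.state()['ft_torque'])"
```

```text
time: 21.1
tool_pos: [0.439, -0.0492, 0.1021]
tool_rot: [0.001, 0.702, 0.712, 0.001]
contact_force: [3.9, 1.4, 4.7]
gripper_width: 0.11
grasp_force: 70.9
3763 3012 flap angle 1.760057187517016 tilt y -0.0007475314681879841 z mid 0.11583551938266742 F [2.  2.  4.6]
[ 0.26768941 -0.42254604  0.01260108]
```

```bash
python3 -m crank '[{"x":0,"y":0,"z":0.05,"turn":0},{"x":0,"y":0,"z":0,"turn":0}]'; python3 -m crank '[{"x":0,"y":0,"z":0,"turn":0},{"x":0,"y":0,"z":0,"turn":0},{"x":0,"y":0,"z":0,"turn":0}]' 28; python3 ang.py
```

```text
time: 21.35
tool_pos: [0.439, -0.0492, 0.1018]
tool_rot: [0.001, 0.702, 0.712, 0.001]
contact_force: [1.3, 2.0, 6.5]
gripper_width: 0.113
grasp_force: 71.1
time: 21.65
tool_pos: [0.4371, -0.0491, 0.0994]
tool_rot: [-0.001, 0.702, 0.712, -0.001]
contact_force: [0.9, 0.1, -0.2]
gripper_width: 0.279
grasp_force: 0.0
3768 3000 flap angle 1.7527996216378319 tilt y -4.0436031465890254e-05 z mid 0.11606143934069685 F [-0.4  0.1  0.5]
```

Released: the flap stays at about 1.753 rad, resting on its buffers, with no force on the tool. I'll withdraw straight up.

```bash
python3 -m crank '[{"x":0,"y":0,"z":-0.5,"turn":0},{"x":0,"y":0,"z":-1,"turn":0},{"x":0,"y":0,"z":-1,"turn":0},{"x":0,"y":0,"z":-2,"turn":0},{"x":0,"y":0,"z":-4,"turn":0}]'; python3 -m crank '[{"x":0,"y":0,"z":-4,"turn":0},{"x":0,"y":0,"z":-3,"turn":0},{"x":0,"y":0,"z":0,"turn":0},{"x":0,"y":0,"z":0,"turn":0},{"x":0,"y":0,"z":0,"turn":0}]'; python3 ang.py; python3 - <<'E'
from plant import manip
import cv2
p,d=manip.grab_frame("top");cv2.imwrite("pics/t2.png",p[...,::-1])
E
```

```text
time: 22.2
tool_pos: [0.4363, -0.0486, 0.1842]
tool_rot: [-0.002, 0.702, 0.712, -0.001]
contact_force: [0.3, -0.4, -0.0]
gripper_width: 0.281
grasp_force: 0.0
time: 22.7
tool_pos: [0.4376, -0.049, 0.2545]
tool_rot: [-0.001, 0.702, 0.712, -0.0]
contact_force: [-0.3, -0.7, -0.0]
gripper_width: 0.28
grasp_force: 0.0
3763 3020 flap angle 1.7612640958864658 tilt y 0.0007002683562040146 z mid 0.1159872137256797 F [ 0.2 -0.4 -0.3]
```

View pics/t2.png

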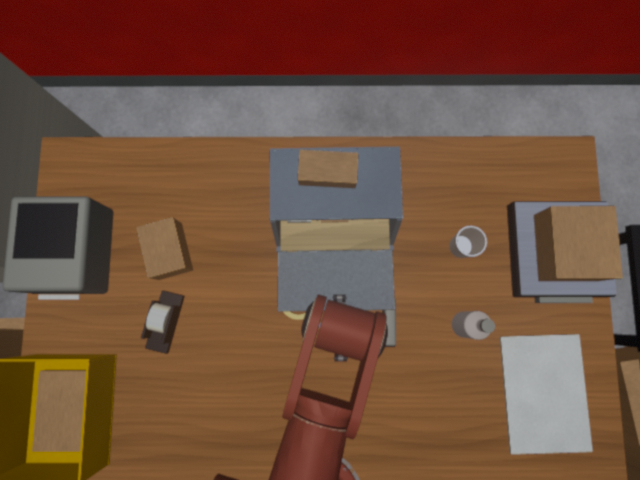

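The flap lies open at about 1.76 rad (275–395, 250–312) and the gripper is clear above it. The parcel is still at (328,168) and the other objects I can see haven't moved. I'll hand the job in.

```bash
python3 -c "
from plant import manip;print(manip.job_done())"
```

```text
the job is handed in; nothing more can be done
None
```

The job is handed in (no verdict was returned): both supports are pulled out to their stops, and the flap was lowered under control and let go, resting on the buffers at about 1.76 rad; the parcel and everything visible in the last picture were undisturbed (the arm hid part of the bench).

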